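# Load the curing press with the full weight and lock it

### The arm

A 7-joint arm with a two-finger parallel gripper is mounted at the origin on the work surface. World frame = base frame: x ahead of the robot, y to its left, z up, the work surface at z = 0. Lengths are in m, angles in rad, forces in N, time in s.
With the tool pointing down it reaches from about 0.425 to 0.925 m from the base axis. Payload 6.8 kg.
Tool frame: the origin (TCP) lies between the finger pads; the fingertips stand r.tcp_to_tips ahead of it and the grasp point (between the pads) is the TCP (r.tcp_to_tips is the distance from the TCP to the fingertips, in m); z points along the fingers, y is the line along which they close (so a half turn about z gives the same grasp; the last joint's range is limited). The gripper opens to 85 mm and grips with 20 to 120 N. Pads are 22 mm wide; open, the fingers measure 114 mm over their backs; the gripper's body (76 mm by 85 mm) begins 54 mm behind the grasp point. The pads swing forward as they close: fully open they stand 13 mm farther back than shut.
Start: joints at [1.001, 0.477, 0.022, 1.555, -0.011, 1.109, -0.083], TCP at [0.301, -0.604, 0.25] pointing down, gripper open.
Joint ranges: [-2.96, 2.96], [-0.34, 2.1], [-1.41, 1.46], [0.24, 2.44], [-1.37, 4.51], [0.17, 1.92], [-2.96, 2.96]. Speed limits (rad/s): [2.39, 2.39, 3.14, 3.14, 3.14, 3.14, 3.14].

### API

Orientations are given as a rotation vector (axis times angle).
In Python, from bench import r gives the robot as it stands.
- The arm moves only by the tool servo_tool, never from a script. Its argument "commands" is a list of rows, each a list of 2 entries, a list of its own where there are three numbers: the shift along the tool's x, y, z normalised to -1 to 1, where 1 is 250 mm, then the turn, a rotation vector about the tool's x, y, z normalised to -1 to 1, where 1 is 90 degrees. In form: [[[dx, dy, dz], [ax, ay, az]], ...]. A call has 1 to 20 rows; each row is the pose to reach, as a shift and turn from the pose commanded when the call began, along the tool's axes at that moment; what a row does not reach only later rows make up. A row lasts 1/10 s, in which the tool goes at most 50 mm and 8.59 degrees, less where a joint would pass 70% of its speed; a pose out of reach is approached as far as the arm can. A call with a number of a shift or a turn outside -1 to 1 is refused whole. A call with a gripper value outside its range is refused whole. "claw" is the closure, from 0 (fully open) to 1 (shut), set as the call begins (left out, the last holds). The fingers move at their own pace and stop on an object; "squeeze" is the grip in N (left out, the last holds). Time passes only in rows, so rows that repeat a pose let the fingers close. It gives the time, the measured TCP pose, the force, the opening and the grip force at its end, in the units of the state.
- r.get_obs(): the state, without advancing time (a new reading comes with each control period).
- r.grab_frame(name): name is "scene" or "top" or "wrist"; returns (picture, depth): 480x640x3 uint8, red, green, blue; 480x640 float32, m along the optical axis (not along the pixel's ray), 0 where there is no reading.
- r.camera_model(name): a dict with "fx", "fy", "cx", "cy" (pixels), "k1" (the pictures are not rectified: a ray, as slopes to the right and down, at radius r is drawn at 1 + k1 r^2 times it, then the intrinsics apply), "extrinsics" (4x4, takes a point from camera to world coordinates); the wrist camera has in their place "hand_eye" (4x4, takes a point from camera to tool coordinates, whose origin is the TCP and whose axes are the flange's). Camera axes: x right, y down, z forward; pixel columns grow to the right and rows downward; lengths in m; the calibration is good to about 2 mm. A picture is of the moment at which its call begins: read the wrist's pose just before it. camera_model takes no time and is no camera call.
- r.hand_in(): hands the job in; it is judged then, once.
Trained networks look in the newest picture that a camera, given by its name, has taken for a name from the list of things; names that differ only in an ending like _2 or _b are one class to them, and where a whole thing is asked for, a point or a joint stands for the part that bears it (a point fixed in the world has none). Each returns a list of dicts, best first, with "confidence" (0 to 1); they miss things now and then, are a little off and sometimes report something else, mostly with a low value. They report only what shows in the picture. A call takes as long as a camera call. They do not tell look-alikes from the thing itself.
- r.boxes_of(camera, target): "uv" ([column, row] in pixels, amid what is visible of it).
- r.mark_of(camera, target): "uv" ([column, row] in pixels: a listed point, or the origin of a listed thing).
The state is a dict: "clock": time; "joints": joint angles; "qvel": joint speeds; "tau": joint torques, N m; "tcp_pos": TCP position; "orientation": TCP orientation; "contact_force": force on the tool from outside, world axes, zero at the start; "moment": the same for the moment, N m; "grip_width": finger opening in m; "gripper_force": force on a finger pad.
Only numpy, scipy, OpenCV 4.12 (cv2) and the standard library are available. Lean on these libraries where they do the work, as an engineer would, in place of code of your own. Each camera call takes 0.05 s, during which the arm holds its last target. There are 200 camera calls.

### The job

Two steel weights in the rack look the same, but one is full and clearly heavier: feel which by lifting, and set that one squarely down on the pan of the press between its upright end plates and low side lips, so that when you let go its weight alone sinks the pan to its bottom stop. Then push the lock pin through the clevis and the pan's tongue until its handle meets the clevis, and let go. The lighter weight must end upright in the rack, and the other things on the bench must be left where they are.

Things in the scene. Friction and masses are not known exactly. Their poses are not given: they have to be found in the camera images.
- weight_a: plain steel sealed weight, 64 mm long (its x) by 44 mm wide (its y) by 64 mm high; origin at the centre of its underside. One of a pair that look the same: one, not known which, is full (about 0.72 kg), the other nearly empty (about 0.30 kg). It starts upright in a slot of the rack with its ends (+x and -x faces) free and its sides covered
- weight_b: plain steel sealed weight, 64 mm long (its x) by 44 mm wide (its y) by 64 mm high; origin at the centre of its underside. The other of a pair that look the same: one, not known which, is full (about 0.72 kg), the other nearly empty (about 0.30 kg). It starts upright in a slot of the rack with its ends (+x and -x faces) free and its sides covered
- rack: black rack fixed to the bench: two slots side by side, centred at y = +40 and -40 mm in its frame, slot floor 8 mm above the bench; slots run along its x, are 48 mm wide between 6 mm walls, 64 mm long and open at both ends; wall tops 66 mm above the bench, so a weight stands 6 mm proud. Origin at the centre of its underside
- press: dead-weight curing press fixed to the bench, white base 190 x 140 x 12 mm, two steel columns with a crossbar (156 mm high) at x = +62 mm at its back, a clevis at its front (-x). Origin on the bench under the centre of the pan; x points from the clevis to the columns, z up
- pan (a point): centre of the pan's floor, moves with the ram (110 mm above the bench when up, 88 mm when fully down); axes as the press. Upright end plates 6 mm thick and 58 mm high at x = +-38 mm (70 mm clear between them), so a weight lies with its length along x and its ends are covered; sides open but for lips 8 mm high, 52 mm apart. Flat tongue with the pin hole hangs 77 mm in front of it
- ram (a joint): how far the sprung pan has sunk: 0 = up, 0.022 m = on its bottom stop. The full weight sinks it to the stop, the empty one only part of the way; the tongue's hole lines up with the clevis holes only at the stop
- clevis_hole (a point): centre of the 14 mm square hole in the front face of the clevis, 60 mm above the bench; axes as the press, the pin goes in along +x. Behind this face: 8 mm plate, 3 mm gap, 10 mm tongue of the pan, 3 mm gap, 8 mm plate, then free space. Plates are 50 mm wide, 76 mm high
- pin: steel lock pin lying on the bench: flat-sided handle 50 mm long (its -x), 20 mm wide, 22 mm high; round shank 10 mm thick and 60 mm long (its +x), the last 8 mm tapered. Origin where handle and shank meet, on the underside of the handle; shank axis 11 mm above it
- pin_tip (a point): tip of the pin's shank, on its axis; axes as the pin. Fully home it is 60 mm past the hole in the front face of the clevis
- jar: bystander, leave alone: glass jar with metal lid, 54 mm wide, 60 mm high; origin under its centre
- driver: bystander, leave alone: black screwdriver 170 mm long, lying
- dish: bystander, leave alone: flat glass dish 90 mm wide, 18 mm high; origin under its centre
- spray: bystander, leave alone: white spray bottle 84 mm wide, 230 mm high; origin under its centre
- wipes: bystander, leave alone: cardboard box 120 x 120 x 70 mm; origin under its centre
- can: bystander, leave alone: small aluminium can 44 mm wide, 50 mm high; origin under its centre
- wrench: bystander, leave alone: steel wrench 150 mm long, lying
Things that resemble listed ones, but are neither listed nor needed, are in the scene too. Leave any blue or pink look-alike of the weight_b alone.

How it is judged:
On the way:
1. the full weight sits squarely on the pan and alone holds it down at its bottom stop, the robot touching nothing and the pin not yet in (((x of weight_a in the frame of pan between -0.006 and 0.006 m and y of weight_a in the frame of pan between -0.008 and 0.008 m and z of weight_a in the frame of pan between -0.004 and 0.004 m and angle between the x axis of weight_a and the x axis of pan, either way round below 0.2 rad) or (x of weight_b in the frame of pan between -0.006 and 0.006 m and y of weight_b in the frame of pan between -0.008 and 0.008 m and z of weight_b in the frame of pan between -0.004 and 0.004 m and angle between the x axis of weight_b and the x axis of pan, either way round below 0.2 rad)) and value of joint ram above 0.0195 m and contact force between the fingers and anything else below 0.2 N and distance between pin_tip and clevis_hole above 0.03 m and x of pin_tip in the frame of clevis_hole below 0 m), for 0.2 s.
At the end, for the whole second after the job is handed in: A weight rests flat on the pan (within 6 mm lengthways, 8 sideways, 4 in height, 0.2 rad), the pan is at its stop (over 19.5 mm), the pin is through all holes, its handle within 8 mm of the clevis, in line within 0.22 rad; the other weight stands in the rack (tilt under 0.15 rad); all at rest (((x of weight_a in the frame of pan between -0.006 and 0.006 m and y of weight_a in the frame of pan between -0.008 and 0.008 m and z of weight_a in the frame of pan between -0.004 and 0.004 m and angle between the x axis of weight_a and the x axis of pan, either way round below 0.2 rad and x of weight_b in the frame of rack between -0.02 and 0.02 m and y of weight_b in the frame of rack between -0.07 and 0.07 m and z of weight_b in the frame of rack between 0.003 and 0.013 m and angle between weight_b's own z axis and vertical below 0.15 rad) or (x of weight_b in the frame of pan between -0.006 and 0.006 m and y of weight_b in the frame of pan between -0.008 and 0.008 m and z of weight_b in the frame of pan between -0.004 and 0.004 m and angle between the x axis of weight_b and the x axis of pan, either way round below 0.2 rad and x of weight_a in the frame of rack between -0.02 and 0.02 m and y of weight_a in the frame of rack between -0.07 and 0.07 m and z of weight_a in the frame of rack between 0.003 and 0.013 m and angle between weight_a's own z axis and vertical below 0.15 rad)) and value of joint ram above 0.0195 m and x of pin_tip in the frame of clevis_hole between 0.052 and 0.064 m and y of pin_tip in the frame of clevis_hole between -0.01 and 0.01 m and z of pin_tip in the frame of clevis_hole between -0.01 and 0.01 m and angle between the x axis of pin and the x axis of clevis_hole, either way round below 0.22 rad and linear speed of each of pin, weight_a, weight_b below 0.02 m/s); the robot touches nothing.
It fails at once if a bystander is shifted by more than 30 mm (distance of any of jar, driver, dish, spray, wipes, can, wrench from where it was at the start of the episode above 0.03 m).
It also fails if it takes over 72 s, if anything falls off the work surface, if the arm or the gripper's body presses on something with over 40 N, if the wrist force passes 120 N, or if a joint passes its speed limit or range.

## Working session

There is one attempt and no reset: what is moved stays moved. The work goes in short steps, Python scripts to look and compute and a tool call to move; the robot and the scene stay as the last step left them, time stands still between calls to the robot, and variables do not carry over. Pictures are saved under pics/ and viewed, at most 10 in all, crops included, and the job is handed in when it is done.

Besides the shell and the picture viewer there is one more tool, called after "Request:" by a JSON object that holds its "method" and its "body", one argument or row to a line. servo_tool: Moves the arm, as the interface text tells. Scaled input: -1 to 1 covers 250 mm each way for a shift and 90 degrees each way for a turn. Its arguments: {"type":"object","properties":{"commands":{"type":"array"},"claw":{"type":"number"},"squeeze":{"type":"number"}},"required":["commands"]}

```bash
ls; mkdir -p pics; cat > h.py <<'E'
import numpy as np, cv2
from scipy.spatial.transform import Rotation as R
from bench import r
def cam(name,obs=None):
    m=r.camera_model(name)
    if 'extrinsics' in m: T=np.array(m['extrinsics'])
    else:
        o=obs or r.get_obs(); W=np.eye(4); W[:3,:3]=R.from_rotvec(o['orientation']).as_matrix(); W[:3,3]=o['tcp_pos']
        T=W@np.array(m['hand_eye'])
    return m,T
def rays(m,uv):
    uv=np.atleast_2d(np.asarray(uv,float)); d=np.c_[(uv[:,0]-m['cx'])/m['fx'],(uv[:,1]-m['cy'])/m['fy']]
    p=d.copy()
    for _ in range(15): p=d/(1+m['k1']*(p**2).sum(1,keepdims=True))
    return np.c_[p,np.ones(len(p))]
def cloud(m,T,D):
    v,u=np.mgrid[0:480,0:640]; X=rays(m,np.c_[u.ravel(),v.ravel()])*D.reshape(-1,1)
    return (X@T[:3,:3].T+T[:3,3]).reshape(480,640,3)
def atz(m,T,uv,z):
    d=rays(m,uv)@T[:3,:3].T; return T[:3,3]+d*((z-T[2,3])/d[:,2:])
def shot(name,png=None):
    m,T=cam(name); I,D=r.grab_frame(name)
    if png: cv2.imwrite('pics/'+png,I[:,:,::-1])
    return m,T,I,D,cloud(m,T,D)
E
python3 - <<'E'
from h import *
for c in ('scene','top'):
    m,T,I,D,P=shot(c,c+'0.png'); np.savez(c+'0.npz',I=I,P=P,D=D)
    print(c,T[:3,3].round(3))
    for t in ('weight_a','rack','press','pan','clevis_hole','pin','pin_tip','jar','driver','dish','spray','wipes','can','wrench'):
        for k in r.mark_of(c,t)[:3]:
            u,v=map(int,k['uv']); 
            if 0<=u<640 and 0<=v<480: print(t,k['uv'],round(k['confidence'],2),P[v,u].round(3))
o=r.get_obs();print(o, r.tcp_to_tips)
E
```

```text
pics
scene [0.852 0.578 0.906]
weight_a [339.8, 206.1] 0.97 [ 0.426 -0.152  0.038]
weight_a [197.0, 171.3] 0.94 [ 0.706 -0.444  0.038]
weight_a [326.3, 167.7] 0.8 [ 0.378 -0.315  0.022]
rack [284.0, 187.6] 0.96 [ 0.533 -0.249  0.068]
press [379.9, 369.9] 0.61 [0.56  0.263 0.018]
pan [389.2, 346.7] 0.72 [0.55  0.265 0.11 ]
pan [416.9, 275.4] 0.61 [0.363 0.104 0.017]
pan [335.6, 244.3] 0.16 [ 0.483 -0.066  0.012]
clevis_hole [350.2, 324.0] 0.87 [0.59  0.191 0.108]
pin [332.9, 242.1] 0.89 [ 0.487 -0.075  0.012]
pin [278.3, 150.1] 0.69 [ 0.471 -0.435  0.029]
pin [208.7, 215.7] 0.26 [ 0.736 -0.238  0.074]
pin_tip [349.2, 254.6] 0.65 [ 0.462 -0.032 -0.001]
pin_tip [306.0, 307.9] 0.32 [0.623 0.061 0.007]
jar [277.6, 151.5] 0.77 [ 0.473 -0.437  0.025]
driver [415.2, 278.2] 0.78 [0.37  0.11  0.017]
driver [275.9, 148.1] 0.24 [ 0.476 -0.444  0.032]
dish [226.7, 276.0] 0.7 [ 0.751 -0.101  0.004]
spray [466.1, 439.6] 0.94 [0.521 0.465 0.093]
wipes [210.5, 217.5] 0.92 [ 0.734 -0.23   0.073]
wipes [276.8, 151.3] 0.33 [ 0.475 -0.44   0.023]
can [276.4, 357.5] 0.56 [0.735 0.158 0.042]
wrench [303.4,
[... 1027 characters left out ...]
: 1.5, 'joints': array([ 1.00088124,  0.47704517,  0.0223839 ,  1.55538034, -0.01148991,
        1.10933176, -0.083099  ]), 'qvel': array([-0.00080345,  0.00042269,  0.00151195, -0.00092904, -0.00015982,
        0.00045323,  0.00092782]), 'tau': array([-6.62594030e-04, -5.96315038e+01,  1.60591833e+00, -2.81539661e+01,
        1.24004338e-02,  1.67385777e-03,  3.45058970e-05]), 'tcp_pos': array([ 0.30078093, -0.60429756,  0.2502856 ]), 'orientation': array([-3.05817560e+00, -7.18977927e-01,  1.38786539e-06]), 'contact_force': array([-0.25513767,  0.14621862, -0.23372344]), 'moment': array([-0.03895891,  0.01594382, -0.05651388]), 'gripper_force': 0.0, 'grip_width': 0.08536414610547999} 0.019
```

View images.

View pics/scene0.png

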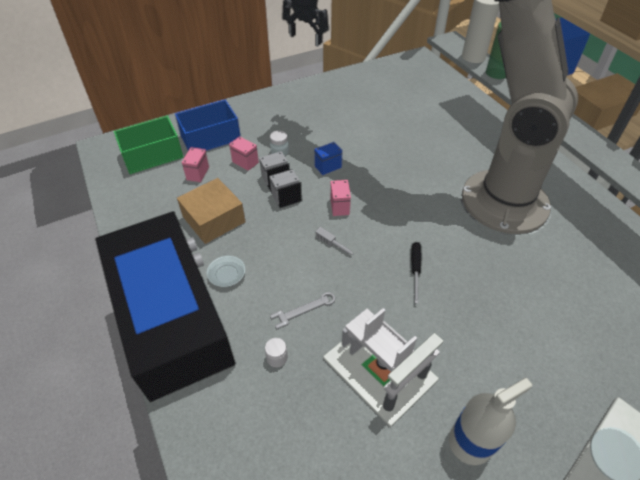

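View pics/top0.png

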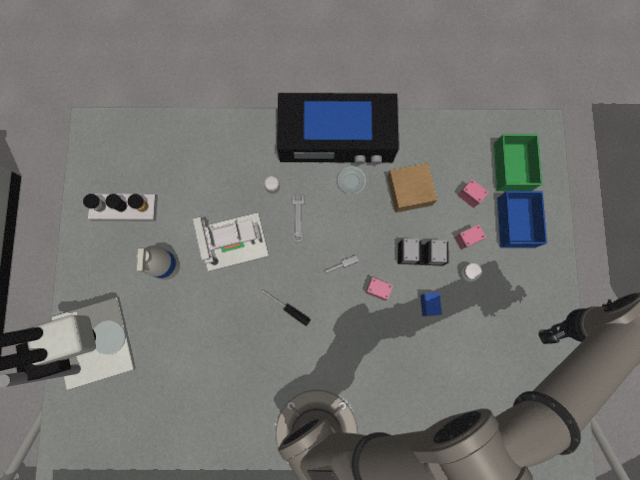

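```bash
cat >> h.py <<'E'
def go(pos,yaw,obs=None,cmd=None):
    """shift/turn to TCP pos with tool down and tool x at world yaw (rad); half turn equivalent chosen nearest"""
    o=obs or r.get_obs(); R0=R.from_rotvec(o['orientation']); p0=np.array(o['tcp_pos'])
    best=None
    for k in (0,np.pi):
        y=yaw+k; c,s=np.cos(y),np.sin(y)
        Rt=R.from_matrix(np.array([[c,s,0],[s,-c,0],[0,0,-1]]))
        w=(R0.inv()*Rt).as_rotvec()
        if best is None or np.linalg.norm(w)<np.linalg.norm(best): best=w
    s=R0.inv().apply(np.array(pos)-p0)
    rows=max(np.linalg.norm(s)/.05,np.degrees(np.linalg.norm(best))/8.59)
    print('shift',(s/.25).round(4).tolist(),'turn',(best/(np.pi/2)).round(4).tolist(),'rows',round(rows,1), 'yaw now',yawof(o).round(4))
def yawof(o):
    X=R.from_rotvec(o['orientation']).as_matrix()[:,0]; return np.arctan2(X[1],X[0])
def rect(P,sel):
    q=P[sel][:,:2].astype(np.float32); return cv2.minAreaRect(q*1000),len(q)
E
python3 - <<'E'
from h import *
for c in ('top','scene'):
    d=np.load(c+'0.npz');P=d['P'];I=d['I'].astype(int)
    x,y,z=P[...,0],P[...,1],P[...,2]
    g=I.mean(2)
    box=(x>.44)&(x<.58)&(y>-.4)&(y<-.2)
    w=box&(z>.06)&(z<.09)&(g>70)
    for a,b in ((-.4,-.305),(-.305,-.2)): print(c,'w',rect(P,w&(y>a)&(y<b)), np.median(z[w]))
    print('rack',rect(P,box&(z>.05)&(z<.085)))
    pr=(x>.42)&(x<.7)&(y>.12)&(y<.38)
    print('base',rect(P,pr&(z>.007)&(z<.02)&(g>120)),'plates/bar',rect(P,pr&(z>.145)&(z<.175)))
    pi=(x>.42)&(x<.54)&(y>-.14)&(y<.01)&(z>.007)&(z<.04)
    print('pin',rect(P,pi)); 
print(r.camera_model('wrist'))
go((.44,-.32,.33),0)
E
```

```text
top w (((521.2568969726562, -345.6289367675781), (81.3415756225586, 65.66370391845703), 86.1087875366211), 374) 0.07111010336006363
top w (((524.4052734375, -275.7633972167969), (49.52035140991211, 66.41848754882812), 86.37114715576172), 357) 0.07111010336006363
rack (((521.71875, -316.2989196777344), (140.66488647460938, 67.70394134521484), 87.37728881835938), 943)
base (((565.9064331054688, 243.21902465820312), (284.68682861328125, 239.27232360839844), 6.013936519622803), 1219) plates/bar (((551.2449340820312, 278.1924133300781), (120.36265563964844, 114.96442413330078), 14.537630081176758), 478)
pin (((481.205810546875, -68.92229461669922), (141.81149291992188, 114.2559585571289), 86.65943145751953), 195)
scene w (((516.923095703125, -344.75115966796875), (78.35702514648438, 66.17648315429688), 88.43656921386719), 345) 0.07197590302431162
scene w (((519.61669921875, -275.67279052734375), (58.91511154174805, 67.75416564941406), 88.86768341064453), 375) 0.07197590302431162
rack (((518.2567749023438, -313.15802001953125), (141.42127990722656, 67.91552734375), 88.25275421142578), 1038
[... 214 characters left out ...]
5737915039), 1299)
pin (((481.600830078125, -71.41976928710938), (22.676570892333984, 109.54472351074219), 23.550106048583984), 288)
{'fx': 376.86110931478345, 'fy': 376.86110931478345, 'cx': 312.7608136684325, 'cy': 246.34349944689754, 'k1': -0.030825820927325023, 'hand_eye': array([[ 1.20013895e-04, -9.60459234e-01, -2.78420628e-01,
         7.09155604e-02],
       [ 9.99999980e-01,  6.99157241e-05,  1.89866282e-04,
         6.34578352e-05],
       [-1.62892844e-04, -2.78420645e-01,  9.60459223e-01,
        -1.22568899e-01],
       [ 0.00000000e+00,  0.00000000e+00,  0.00000000e+00,
         1.00000000e+00]])}
shift [1.0052, -0.7699, -0.3188] turn [-0.0, 0.0, 0.294] rows 6.5 yaw now 0.4618
```

```bash
python3 - <<'E'
from h import *
go((.519,-.300,.25),np.radians(88))
E
```

```text
shift [1.3238, -0.7008, 0.0012] turn [-0.0, -0.0, -0.6838] rows 7.5 yaw now 0.4618
```

Request:
{"method": "servo_tool", "body": {
  "commands": [
    [[0.9,-0.48,0],[0,0,-0.44]],
    [[0.9,-0.48,0],[0,0,-0.44]],
    [[0.9,-0.48,0],[0,0,-0.44]],
    [[0.9,-0.48,0],[0,0,-0.44]],
    [[0.9,-0.48,0],[0,0,-0.44]],
    [[0.9,-0.48,0],[0,0,-0.44]]
  ],
  "claw": 0
}}

```text
clock: 2.1
tcp_pos: [0.4541, -0.3893, 0.2508]
orientation: [-2.622, -1.729, -0.007]
contact_force: [0.5, -0.0, 0.0]
grip_width: 0.0854
gripper_force: 0.0
```

```bash
python3 - <<'E'
from h import *
print(r.get_obs()['tcp_pos'])
go((.519,-.300,.25),np.radians(88))
E
```

```text
[ 0.45407724 -0.38930925  0.25078791]
shift [0.4306, 0.098, 0.0051] turn [0.0016, -0.0024, -0.2354] rows 2.5 yaw now 1.1661
```

Request:
{"method": "servo_tool", "body": {
  "commands": [
    [[0.43,0.1,0],[0,0,-0.235]],
    [[0.43,0.1,0],[0,0,-0.235]],
    [[0.43,0.1,0],[0,0,-0.235]],
    [[0.43,0.1,0],[0,0,-0.235]],
    [[0.43,0.1,0],[0,0,-0.235]]
  ]
}}

```text
clock: 2.6
tcp_pos: [0.5143, -0.31, 0.2502]
orientation: [2.279, 2.162, -0.002]
contact_force: [-0.0, -0.1, -0.3]
grip_width: 0.0853
gripper_force: 0.0
```

```bash
python3 - <<'E'
from h import *
m,T,I,D,P=shot('wrist','w1.png'); np.savez('w1.npz',I=I,P=P,D=D)
o=r.get_obs(); print(o['tcp_pos'],np.degrees(yawof(o)))
x,y,z=P[...,0],P[...,1],P[...,2]; g=I.astype(int).mean(2)
box=(x>.44)&(x<.60)&(y>-.4)&(y<-.2)
print(np.median(z[box&(z>.055)]), 'bench', np.median(z[(z<.03)&(z>-.03)]))
w=box&(z>.0685)&(z<.08)
for a,b in ((-.4,-.313),(-.313,-.2)): print('w',rect(P,w&(y>a)&(y<b)))
print('rack',rect(P,box&(z>.055)&(z<.085)))
E
```

```text
[ 0.51390699 -0.31063698  0.25014741] 86.926841257292
0.3001011899317085 bench -0.0009832100520645315
w (((518.89794921875, -358.1907043457031), (45.23077392578125, 64.21327209472656), 88.03776550292969), 3648)
w (((522.4181518554688, -276.7280578613281), (44.23979568481445, 64.125244140625), 87.83232116699219), 4462)
rack (((519.27197265625, -317.53643798828125), (140.52737426757812, 66.94232177734375), 87.62609100341797), 10840)
```

View pics/w1.png

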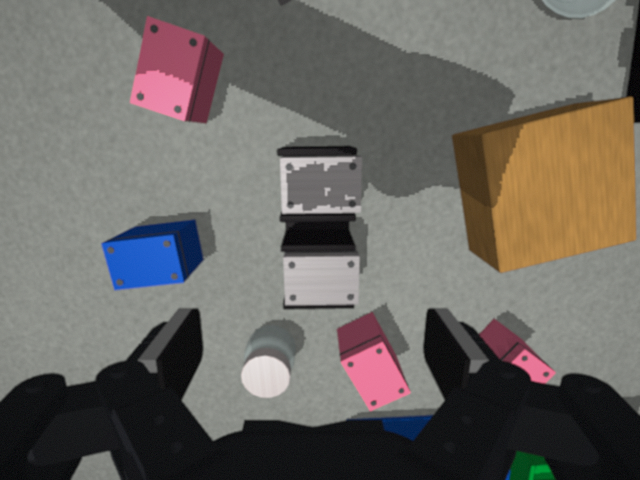

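```bash
python3 - <<'E'
from h import *
go((.522,-.277,.13),np.radians(87.9)); go((.522,-.277,.044),np.radians(87.9))
E
```

```text
shift [0.1366, 0.0255, 0.4804] turn [-0.0006, 0.0006, -0.0108] rows 2.5 yaw now 1.5172
shift [0.1369, 0.0258, 0.8244] turn [-0.0006, 0.0006, -0.0108] rows 4.2 yaw now 1.5172
```

Request:
{"method": "servo_tool", "body": {
  "commands": [
    [[0.137,0.025,0.3],[0,0,-0.011]],
    [[0.137,0.025,0.45],[0,0,-0.011]],
    [[0.137,0.025,0.45],[0,0,-0.011]],
    [[0.137,0.025,0.45],[0,0,-0.011]],
    [[0.137,0.025,0.45],[0,0,-0.011]]
  ]
}}

```text
clock: 3.15
tcp_pos: [0.5228, -0.2765, 0.1384]
orientation: [2.259, 2.182, -0.001]
contact_force: [-0.3, -0.2, -0.2]
grip_width: 0.0857
gripper_force: 0.0
```

```bash
python3 - <<'E'
from h import *
print(r.get_obs()['tcp_pos'])
go((.522,-.277,.044),np.radians(87.9))
E
```

```text
[ 0.52277899 -0.2765438   0.13841647]
shift [-0.0015, -0.0031, 0.3777] turn [0.0001, 0.0007, 0.0012] rows 1.9 yaw now 1.5361
```

Descend and close.

Request:
{"method": "servo_tool", "body": {
  "commands": [
    [[0,-0.003,0.15],[0,0,0]],
    [[0,-0.003,0.3],[0,0,0]],
    [[0,-0.003,0.378],[0,0,0]],
    [[0,-0.003,0.378],[0,0,0]],
    [[0,-0.003,0.378],[0,0,0]]
  ]
}}

```text
clock: 3.65
tcp_pos: [0.5234, -0.2761, 0.0451]
orientation: [2.256, 2.182, 0.001]
contact_force: [0.9, 0.4, 0.9]
grip_width: 0.0852
gripper_force: 0.0
```

Request:
{"method": "servo_tool", "body": {
  "commands": [
    [[0,0,0],[0,0,0]],
    [[0,0,0],[0,0,0]],
    [[0,0,0],[0,0,0]],
    [[0,0,0],[0,0,0]],
    [[0,0,0],[0,0,0]],
    [[0,0,0],[0,0,0]],
    [[0,0,0],[0,0,0]],
    [[0,0,0],[0,0,0]]
  ],
  "claw": 1,
  "squeeze": 60
}}

```text
clock: 4.45
tcp_pos: [0.5235, -0.2756, 0.0456]
orientation: [2.255, 2.183, 0.001]
contact_force: [-1.7, -0.2, 6.8]
grip_width: 0.0632
gripper_force: 68.2
```

Request:
{"method": "servo_tool", "body": {
  "commands": [
    [[0,0,-0.08],[0,0,0]],
    [[0,0,-0.16],[0,0,0]],
    [[0,0,-0.24],[0,0,0]],
    [[0,0,-0.32],[0,0,0]],
    [[0,0,-0.4],[0,0,0]],
    [[0,0,-0.4],[0,0,0]],
    [[0,0,-0.4],[0,0,0]],
    [[0,0,-0.4],[0,0,0]]
  ]
}}

```text
clock: 5.25
tcp_pos: [0.5212, -0.2742, 0.1419]
orientation: [-2.254, -2.185, 0.002]
contact_force: [0.6, 0.2, -7.7]
grip_width: 0.0633
gripper_force: 70.4
```

```bash
python3 - <<'E'
from h import *
o=r.get_obs();print(o['tcp_pos'],o['contact_force'])
go((.60,-.07,.141),np.radians(15)) 
E
```

```text
[ 0.52115749 -0.27424693  0.14189981] [ 0.59984583  0.19504962 -7.7293931 ]
shift [0.8265, 0.2895, 0.0036] turn [-0.0017, 0.0005, 0.8133] rows 8.5 yaw now 1.5393
```

Request:
{"method": "servo_tool", "body": {
  "commands": [
    [[0.2,0.07,0],[0,0,0.09]],
    [[0.4,0.14,0],[0,0,0.18]],
    [[0.5,0.2,0],[0,0,0.27]],
    [[0.6,0.22,0],[0,0,0.36]],
    [[0.7,0.25,0],[0,0,0.45]],
    [[0.8,0.28,0],[0,0,0.54]],
    [[0.827,0.29,0],[0,0,0.63]],
    [[0.827,0.29,0],[0,0,0.72]],
    [[0.827,0.29,0],[0,0,0.81]],
    [[0.827,0.29,0],[0,0,0.813]],
    [[0.827,0.29,0],[0,0,0.813]],
    [[0.827,0.29,0],[0,0,0.813]]
  ]
}}

```text
clock: 6.45
tcp_pos: [0.601, -0.0702, 0.1427]
orientation: [-3.114, -0.415, 0.002]
contact_force: [0.8, -0.2, -7.2]
grip_width: 0.0632
gripper_force: 70.7
```

```bash
python3 - <<'E'
from h import *
o=r.get_obs();print(o['tcp_pos'],o['contact_force'],o['grip_width'])
go((.60,-.07,.039),np.radians(15)) 
E
```

```text
[ 0.60099084 -0.0702371   0.14272357] [ 0.82797623 -0.19874345 -7.15781965] 0.06324390777683231
shift [-0.0032, -0.0018, 0.4149] turn [-0.0002, 0.0006, 0.002] rows 2.1 yaw now 0.265
```

Request:
{"method": "servo_tool", "body": {
  "commands": [
    [[0,0,0.12],[0,0,0]],
    [[0,0,0.24],[0,0,0]],
    [[0,0,0.34],[0,0,0]],
    [[0,0,0.38],[0,0,0]],
    [[0,0,0.4],[0,0,0]],
    [[0,0,0.414],[0,0,0]],
    [[0,0,0.418],[0,0,0]],
    [[0,0,0.418],[0,0,0]]
  ]
}}

```text
clock: 7.25
tcp_pos: [0.6021, -0.0703, 0.0398]
orientation: [3.114, 0.411, 0.003]
contact_force: [0.2, -0.4, -7.9]
grip_width: 0.0636
gripper_force: 73.4
```

Request:
{"method": "servo_tool", "body": {
  "commands": [
    [[0,0,0],[0,0,0]],
    [[0,0,0],[0,0,0]],
    [[0,0,0],[0,0,0]],
    [[0,0,0],[0,0,0]],
    [[0,0,0],[0,0,0]],
    [[0,0,0],[0,0,0]]
  ],
  "claw": 0
}}

```text
clock: 7.85
tcp_pos: [0.6014, -0.0703, 0.0389]
orientation: [3.115, 0.411, 0.0]
contact_force: [0.1, -0.0, -0.2]
grip_width: 0.0855
gripper_force: 0.0
```

Request:
{"method": "servo_tool", "body": {
  "commands": [
    [[0,0,-0.15],[0,0,0]],
    [[0,0,-0.3],[0,0,0]],
    [[0,0,-0.5],[0,0,0.08]],
    [[0,0,-0.65],[0,0,0]],
    [[0,0,-0.65],[0,0,0]],
    [[0,0,-0.65],[0,0,0]]
  ]
}}

```text
clock: 8.45
tcp_pos: [0.6017, -0.0703, 0.2022]
orientation: [3.114, 0.41, 0.003]
contact_force: [0.7, -0.5, -0.1]
grip_width: 0.0852
gripper_force: 0.0
```

```bash
python3 - <<'E'
from h import *
m,T,I,D,P=shot('wrist','w2.png'); np.savez('w2.npz',I=I,P=P,D=D)
o=r.get_obs(); print(o['tcp_pos'],np.degrees(yawof(o)))
x,y,z=P[...,0],P[...,1],P[...,2]
print('w',rect(P,(abs(x-.6)<.05)&(abs(y+.07)<.06)&(z>.058)&(z<.07)), np.median(z[(abs(x-.6)<.02)&(abs(y+.07)<.02)]))
print('pin',rect(P,(abs(x-.48)<.07)&(abs(y+.07)<.08)&(z>.004)&(z<.03)))
go((.60,-.07,.2),np.radians(105)) 
E
```

```text
[ 0.60081618 -0.07025036  0.20076976] 14.99184696598799
w (((600.6693115234375, -70.61015319824219), (44.49100875854492, 64.26213836669922), 14.930098533630371), 5317) 0.2625186070444656
pin (((475.2419738769531, -100.61017608642578), (138.99830627441406, 84.02713775634766), 68.17401885986328), 2138)
shift [-0.0029, -0.0018, 0.0031] turn [0.0003, 0.0005, 0.9999] rows 10.5 yaw now 0.2617
```

```bash
python3 - <<'E'
from h import *
go((.565,.21,.36),np.radians(105)) 
E
```

```text
shift [0.1511, -1.12, -0.6368] turn [0.0003, 0.0005, 0.9999] rows 10.5 yaw now 0.2617
```

Request:
{"method": "servo_tool", "body": {
  "commands": [
    [[0,-0.1,-0.2],[0,0,0.09]],
    [[0,-0.2,-0.3],[0,0,0.18]],
    [[0,-0.3,-0.4],[0,0,0.27]],
    [[0.1,-0.4,-0.5],[0,0,0.36]],
    [[0.15,-0.5,-0.6],[0,0,0.45]],
    [[0.15,-0.6,-0.63],[0,0,0.54]],
    [[0.15,-0.7,-0.63],[0,0,0.63]],
    [[0.15,-0.8,-0.63],[0,0,0.72]],
    [[0.15,-0.9,-0.63],[0,0,0.81]],
    [[0.15,-1.0,-0.63],[0,0,0.9]],
    [[0.15,-1.0,-0.63],[0,0,1.0]],
    [[0.15,-1.0,-0.63],[0,0,1.0]],
    [[0.15,-1.0,-0.63],[0,0,1.0]]
  ]
}}

```text
clock: 9.8
tcp_pos: [0.5723, 0.1782, 0.352]
orientation: [2.507, -1.872, -0.013]
contact_force: [0.3, -0.2, -2.0]
grip_width: 0.0853
gripper_force: 0.0
```

```bash
python3 - <<'E'
from h import *
m,T,I,D,P=shot('wrist','w3.png'); np.savez('w3.npz',I=I,P=P,D=D)
o=r.get_obs(); print(o['tcp_pos'],np.degrees(yawof(o)),T[:3,3])
x,y,z=P[...,0],P[...,1],P[...,2]
pr=(x>.42)&(x<.7)&(y>.10)&(y<.40)
h,e=np.histogram(z[pr],bins=np.arange(0,.2,.004)); print(list(zip((e[:-1]*1000).astype(int),h)))
print('base',rect(P,pr&(z>.008)&(z<.016)))
print('top',rect(P,pr&(z>.150)&(z<.175)))
E
```

```text
[0.57273958 0.1798656  0.35455102] -73.65969279755606 [0.59431581 0.11084116 0.47457692]
[(np.int64(0), np.int64(3434)), (np.int64(4), np.int64(48)), (np.int64(8), np.int64(6209)), (np.int64(12), np.int64(806)), (np.int64(16), np.int64(59)), (np.int64(20), np.int64(86)), (np.int64(24), np.int64(36)), (np.int64(28), np.int64(107)), (np.int64(32), np.int64(29)), (np.int64(36), np.int64(114)), (np.int64(40), np.int64(27)), (np.int64(44), np.int64(98)), (np.int64(48), np.int64(67)), (np.int64(52), np.int64(88)), (np.int64(56), np.int64(83)), (np.int64(60), np.int64(59)), (np.int64(64), np.int64(279)), (np.int64(68), np.int64(84)), (np.int64(72), np.int64(420)), (np.int64(76), np.int64(102)), (np.int64(80), np.int64(46)), (np.int64(84), np.int64(62)), (np.int64(88), np.int64(40)), (np.int64(92), np.int64(29)), (np.int64(96), np.int64(64)), (np.int64(100), np.int64(151)), (np.int64(104), np.int64(608)), (np.int64(108), np.int64(5067)), (np.int64(112), np.int64(281)), (np.int64(116), np.int64(567)), (np.int64(120), np.int64(193)), (np.int64(124), np.int64(204)), (np.int64(128), np.int64(190)), (np.int64(132), np.int64(189)), (np.int64(136), np.int64(182)), (np.int64(140), np.int64(163)), (np.int64(144), np.int64(292)), (np.int64(148), np.int64(371)), (np.int64(152), np.int64(2501)), (np.int64(156), np.int64(264)), (np.int64(160), np.int64(191)), (np.int64(164), np.int64(687)), (np.int64(168), np.int64(39)), (np.int64(172), np.int64(0)), (np.int64(176), np.int64(0)), (np.int64(180), np.int64(0)), (np.int64(184), np.int64(0)), (np.int64(188), np.int64(0)), (np.int64(192), np.int64(0))]
base (((555.7272338867188, 257.3601379394531), (140.19972229003906, 189.76382446289062), 14.628412246704102), 7015)
top (((549.8399047851562, 277.19683837890625), (119.417236328125, 114.53278350830078), 14.420499801635742), 3889)
```

View pics/w3.png

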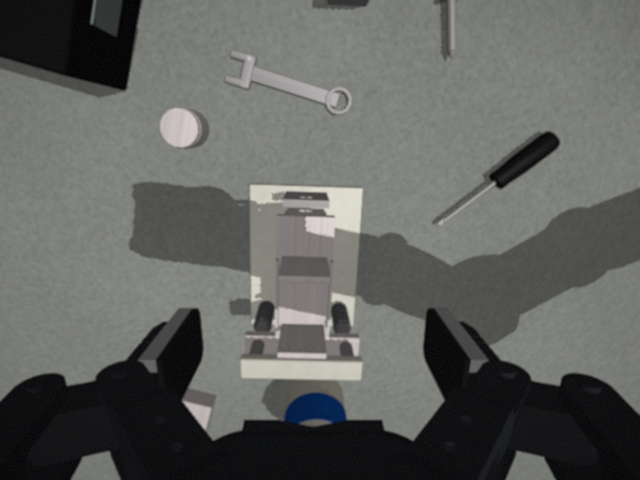

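```bash
python3 - <<'E'
from h import *
o=r.get_obs(); print(o['joints'].round(2))
P=np.load('w3.npz')['P']; 
a=np.radians(104.63); c,s=np.cos(a),np.sin(a)
q=P[...,:2]-np.array([.5557,.2574]); X=q@np.array([c,s])*1000; Y=q@np.array([-s,c])*1000; z=P[...,2]*1000
ok=(abs(X)<110)&(abs(Y)<80)
def ext(n,sel):
    sel=sel&ok; 
    p=lambda A:np.percentile(A[sel],[1,50,99]).round(1)
    print(n,sel.sum(),'X',p(X),'Y',p(Y),'z',p(z), 'slope',np.polyfit(X[sel],Y[sel],1).round(3))
ext('base',(z>8)&(z<16))
ext('clevis top',(z>70)&(z<80))
ext('clevis front plate face',(z>25)&(z<70)&(X<-60))
ext('pan floor',(z>104)&(z<113)&(abs(X)<34))
ext('floor front',(z>100)&(z<113)&(X<-40))
ext('plate tops-',(z>163)&(z<172)&(X<0)); ext('plate tops+',(z>163)&(z<172)&(X>0))
ext('bar',(z>150)&(z<158)&(X>45))
for t in ('clevis_hole','pan','press'):
    for k in r.mark_of('wrist',t)[:2]:
        u,v=map(int,k['uv']); print(t,k['uv'],round(k['confidence'],2),X[v,u].round(1),Y[v,u].round(1),z[v,u].round(1))
E
```

```text
[-1.11  0.39  0.95  1.65 -0.32  1.29 -2.95]
base 7015 X [-94.4 -29.5  84.3] Y [-69.2  -6.1  69.1] z [ 8.9 11.  13. ] slope [-0.002 -0.585]
clevis top 563 X [-88.  -81.9  65.5] Y [-52.4   0.3  52.4] z [70.3 74.9 79.7] slope [-0.013 -1.029]
clevis front plate face 304 X [-88.1 -87.8 -64.4] Y [-24.5  -0.1  24.3] z [26.3 51.9 69.8] slope [0.058 4.665]
pan floor 1847 X [-32.5  12.3  33.4] Y [-25.9   0.1  26.1] z [107.4 109.  111.5] slope [0.007 0.031]
floor front 2186 X [-76.9 -59.7 -40.4] Y [-28.7  -0.2  28.5] z [101.5 108.9 110.7] slope [ 0.001 -0.114]
plate tops- 400 X [-36.3 -33.8 -30.2] Y [-22.2  -0.1  22.2] z [163.3 166.8 168.4] slope [0.057 1.869]
plate tops+ 375 X [39.6 42.1 46.1] Y [-22.7   0.5  22.9] z [163.2 166.7 168.5] slope [  0.306 -12.636]
bar 2516 X [55.4 64.8 76.9] Y [-57.7  -0.3  58.6] z [150.5 154.7 156.3] slope [ 0.038 -2.424]
clevis_hole [308.1, 197.2] 0.66 -87.1 2.6 52.0
pan [300.6, 293.7] 0.68 5.4 -3.3 108.8
press [303.4, 256.6] 0.75 -36.0 -1.1 110.8
```

```bash
python3 - <<'E'
from h import *
go((.60,-.05,.25),np.radians(15)) 
E
```

```text
shift [0.9104, 0.1574, 0.4126] turn [0.0079, 0.0069, -0.9779] rows 10.2 yaw now -1.2744
```

Request:
{"method": "servo_tool", "body": {
  "commands": [
    [[0.05,0,0],[0,0,-0.09]],
    [[0.1,0,0],[0,0,-0.18]],
    [[0.2,0,0.1],[0,0,-0.27]],
    [[0.3,0.05,0.1],[0,0,-0.36]],
    [[0.4,0.05,0.1],[0,0,-0.45]],
    [[0.5,0.1,0.2],[0,0,-0.54]],
    [[0.6,0.1,0.2],[0,0,-0.63]],
    [[0.7,0.1,0.3],[0,0,-0.72]],
    [[0.8,0.15,0.3],[0,0,-0.81]],
    [[0.9,0.15,0.4],[0,0,-0.9]],
    [[0.9,0.15,0.4],[0,0,-1.0]],
    [[0.9,0.15,0.4],[0,0,-1.0]]
  ]
}}

```text
clock: 11.2
tcp_pos: [0.6003, -0.0499, 0.2532]
orientation: [-3.106, -0.457, 0.021]
contact_force: [0.3, 0.3, -0.0]
grip_width: 0.0852
gripper_force: 0.0
```

```bash
python3 - <<'E'
from h import *
o=r.get_obs();print(o['joints'].round(2),o['tcp_pos'])
c=np.radians(104.93);go((.6005,-.0705,.2),c)
# explicit rotation towards +105
R0=R.from_rotvec(o['orientation'])
Rt=R.from_matrix([[np.cos(c),np.sin(c),0],[np.sin(c),-np.cos(c),0],[0,0,-1]]);print((R0.inv()*Rt).as_rotvec()/(np.pi/2))
E
```

```text
[-0.44  0.4   0.56  1.75 -0.24  1.07 -1.08] [ 0.60030834 -0.04993208  0.25321592]
shift [-0.0202, 0.0798, 0.2128] turn [-0.0084, 0.0047, -0.9797] rows 10.3 yaw now 0.2924
[-0.00836322  0.00469972 -0.97973192]
```

Request:
{"method": "servo_tool", "body": {
  "commands": [
    [[0,0.02,0],[0,0,-0.09]],
    [[0,0.03,0],[0,0,-0.18]],
    [[0,0.04,0],[0,0,-0.27]],
    [[0,0.06,0],[0,0,-0.36]],
    [[-0.02,0.08,0.05],[0,0,-0.45]],
    [[-0.02,0.08,0.1],[-0.008,0.005,-0.54]],
    [[-0.02,0.08,0.15],[-0.008,0.005,-0.63]],
    [[-0.02,0.08,0.2],[-0.008,0.005,-0.72]],
    [[-0.02,0.08,0.21],[-0.008,0.005,-0.81]],
    [[-0.02,0.08,0.21],[-0.008,0.005,-0.9]],
    [[-0.02,0.08,0.21],[-0.008,0.005,-0.98]],
    [[-0.02,0.08,0.21],[-0.008,0.005,-0.98]],
    [[-0.02,0.08,0.21],[-0.008,0.005,-0.98]]
  ]
}}

```text
clock: 12.5
tcp_pos: [0.6017, -0.0686, 0.2022]
orientation: [1.918, 2.485, 0.002]
contact_force: [-0.5, 0.7, 0.1]
grip_width: 0.0853
gripper_force: 0.0
```

```bash
python3 - <<'E'
from h import *
o=r.get_obs();print(o['joints'].round(2),o['tcp_pos'])
go((.6005,-.0705,.046),np.radians(104.93))
E
```

```text
[-0.15  0.41  0.21  1.79 -0.1   0.95  0.36] [ 0.60167828 -0.06859453  0.20220793]
shift [-0.0056, -0.008, 0.6248] turn [0.0015, 0.0006, -0.0028] rows 3.1 yaw now 1.8271
```

Request:
{"method": "servo_tool", "body": {
  "commands": [
    [[-0.005,-0.008,0.15],[0,0,-0.002]],
    [[-0.005,-0.008,0.3],[0,0,-0.002]],
    [[-0.005,-0.008,0.45],[0,0,-0.002]],
    [[-0.005,-0.008,0.58],[0,0,-0.002]],
    [[-0.005,-0.008,0.624],[0,0,-0.002]],
    [[-0.005,-0.008,0.624],[0,0,-0.002]],
    [[-0.005,-0.008,0.624],[0,0,-0.002]]
  ]
}}

```text
clock: 13.2
tcp_pos: [0.6013, -0.0709, 0.0472]
orientation: [1.909, 2.49, 0.002]
contact_force: [0.4, -0.2, 0.5]
grip_width: 0.0852
gripper_force: 0.0
```

Request:
{"method": "servo_tool", "body": {
  "commands": [
    [[0,0,0],[0,0,0]],
    [[0,0,0],[0,0,0]],
    [[0,0,0],[0,0,0]],
    [[0,0,0],[0,0,0]],
    [[0,0,0],[0,0,0]],
    [[0,0,0],[0,0,0]],
    [[0,0,0],[0,0,0]],
    [[0,0,0],[0,0,0]],
    [[0,0,0],[0,0,0]],
    [[0,0,0],[0,0,0]]
  ],
  "claw": 1
}}

```text
clock: 14.2
tcp_pos: [0.601, -0.0708, 0.0471]
orientation: [1.908, 2.492, 0.001]
contact_force: [-1.5, 0.6, 7.0]
grip_width: 0.0434
gripper_force: 63.7
```

Request:
{"method": "servo_tool", "body": {
  "commands": [
    [[0,0,-0.08],[0,0,0]],
    [[0,0,-0.2],[0,0,0]],
    [[0,0,-0.35],[0,0,0]],
    [[0,0,-0.5],[0,0,0]],
    [[0,0,-0.65],[0,0,0]],
    [[0,0,-0.8],[0,0,0]],
    [[0,0,-0.8],[0,0,0]],
    [[0,0,-0.8],[0,0,0]]
  ]
}}

```text
clock: 15.0
tcp_pos: [0.5991, -0.0703, 0.2451]
orientation: [1.909, 2.493, -0.001]
contact_force: [-1.0, 0.5, -8.7]
grip_width: 0.0431
gripper_force: 67.9
```

```bash
python3 - <<'E'
from h import *
m,T,I,D,P=shot('wrist','w4.png'); np.savez('w4.npz',I=I,P=P,D=D)
o=r.get_obs(); t=np.array(o['tcp_pos']); print(o['joints'].round(2),t,np.degrees(yawof(o)))
L=(P-t)@R.from_rotvec(o['orientation']).as_matrix()*1000
s=(abs(L[...,0])<45)&(abs(L[...,1])<21)&(L[...,2]>-35)&(L[...,2]<-10)
print(s.sum(),[np.percentile(L[s][:,i],[1,50,99]).round(1) for i in range(3)])
s&=(abs(L[...,2]-np.median(L[s][:,2]))<3)
print(cv2.minAreaRect(L[s][:,:2].astype(np.float32)))
a=np.radians(104.63);go((.5545,.2620,.21),a); go((.5545,.2620,.14),a)
E
```

```text
[-0.16  0.37  0.23  1.75 -0.09  1.03  0.36] [ 0.59824511 -0.07019641  0.24371001] 105.13952340815361
20778 [array([-22.8,   8.2,  31.8]), array([-20.7,  -0.2,  20.5]), array([-18.7, -17.1, -11.6])]
((3.400423049926758, 0.0006237030029296875), (57.87071990966797, 41.99393081665039), 0.010391740128397942)
shift [1.3285, 0.1784, 0.1335] turn [-0.0015, 0.0005, 0.0057] rows 6.7 yaw now 1.835
shift [1.3287, 0.1791, 0.4135] turn [-0.0015, 0.0005, 0.0057] rows 7.0 yaw now 1.835
```

Request:
{"method": "servo_tool", "body": {
  "commands": [
    [[0.15,0.02,0],[0,0,0]],
    [[0.3,0.04,0],[0,0,0]],
    [[0.45,0.06,0],[0,0,0]],
    [[0.6,0.08,0],[0,0,0]],
    [[0.75,0.1,0],[0,0,0]],
    [[0.9,0.12,0],[0,0,0.006]],
    [[0.95,0.125,0],[0,0,0.006]],
    [[0.95,0.125,0],[0,0,0.006]]
  ]
}}

```text
clock: 15.85
tcp_pos: [0.5656, 0.1703, 0.2424]
orientation: [-1.913, -2.49, 0.006]
contact_force: [-0.0, -0.4, -7.1]
grip_width: 0.0434
gripper_force: 67.9
```

```bash
python3 - <<'E'
from h import *
a=np.radians(104.63);print(r.get_obs()['tcp_pos']);go((.5545,.2620,.245),a)
E
```

```text
[0.56562258 0.17026586 0.24241331]
shift [0.366, 0.0514, -0.0109] turn [-0.0025, 0.0007, 0.0032] rows 1.8 yaw now 1.8312
```

Request:
{"method": "servo_tool", "body": {
  "commands": [
    [[0.1,0.015,-0.01],[0,0,0.003]],
    [[0.2,0.03,-0.01],[-0.002,0,0.003]],
    [[0.3,0.045,-0.01],[-0.002,0,0.003]],
    [[0.366,0.051,-0.01],[-0.002,0,0.003]],
    [[0.366,0.051,-0.01],[-0.002,0,0.003]],
    [[0.366,0.051,-0.01],[-0.002,0,0.003]],
    [[0.366,0.051,-0.01],[-0.002,0,0.003]],
    [[0.366,0.051,-0.01],[-0.002,0,0.003]]
  ]
}}

```text
clock: 16.65
tcp_pos: [0.5578, 0.2569, 0.2476]
orientation: [1.927, 2.475, 0.002]
contact_force: [0.1, 0.1, -7.5]
grip_width: 0.0435
gripper_force: 68.0
```

```bash
python3 - <<'E'
from h import *
a=np.radians(104.63);
m,T,I,D,P=shot('wrist','w5.png'); np.savez('w5.npz',I=I,P=P,D=D)
o=r.get_obs();t=np.array(o['tcp_pos']);print(t,o['joints'].round(2)); go((.5545,.2620,.158),a)
c,s=np.cos(a),np.sin(a);z=P[...,2]*1000
q=P[...,:2]-np.array([.5545,.2620]); X=q@np.array([c,s])*1000; Y=q@np.array([-s,c])*1000
def ext(n,sel): 
    p=lambda A:np.percentile(A[sel],[1,50,99]).round(1)
    print(n,sel.sum(),'X',p(X),'Y',p(Y),'z',p(z)) if sel.sum() else print(n,0)
ext('plate+',(z>160)&(z<172)&(X>20)&(X<50)&(abs(Y)<30))
ext('bar',(z>148)&(z<160)&(X>48)&(X<80)&(abs(Y)<65))
ext('weight top',(z>250)&(z<270)&(abs(X)<45)&(abs(Y)<21))
ext('base',(z>8)&(z<16)&(abs(X)<100)&(abs(Y)<80))
E
```

```text
[0.55771205 0.25730796 0.24770101] [-0.62  0.38  0.12  1.72 -0.05  1.04 -0.25]
shift [0.0222, -0.0094, 0.3587] turn [0.0027, 0.0016, -0.0046] rows 1.8 yaw now 1.8189
plate+ 1045 X [35.3 38.7 41.4] Y [-21.8   0.9  23. ] z [161.4 166.8 168.3]
bar 8775 X [51.6 62.6 73.1] Y [-57.9   0.3  58.5] z [152.9 154.9 156.5]
weight top 21354 X [-28.1   3.8  26.7] Y [-20.6  -0.2  20.1] z [252.  263.3 266.7]
base 6737 X [-47.6  22.3  89.9] Y [-68.7   2.3  69.8] z [ 8.9 10.9 12.8]
```

View pics/w5.png

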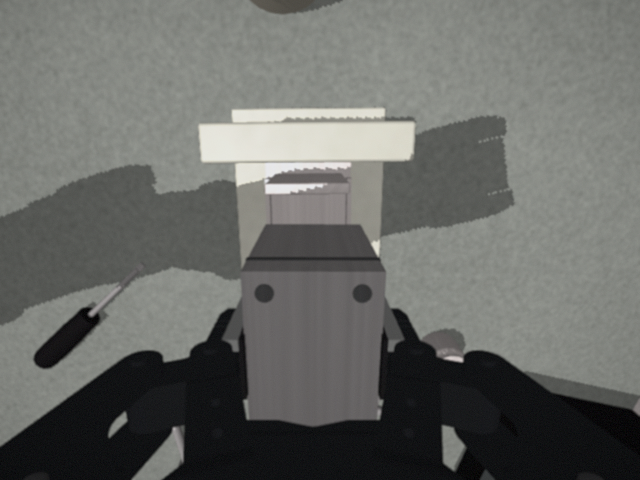

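Request:
{"method": "servo_tool", "body": {
  "commands": [
    [[0.022,-0.009,0.06],[0.003,0.0015,-0.0045]],
    [[0.022,-0.009,0.06],[0.003,0.0015,-0.0045]],
    [[0.022,-0.009,0.06],[0.003,0.0015,-0.0045]],
    [[0.022,-0.009,0.06],[0.003,0.0015,-0.0045]],
    [[0.022,-0.009,0.06],[0.003,0.0015,-0.0045]]
  ]
}}

```text
clock: 17.2
tcp_pos: [0.5541, 0.2635, 0.233]
orientation: [-1.918, -2.488, -0.001]
contact_force: [-0.5, 0.2, -7.5]
grip_width: 0.0435
gripper_force: 67.6
```

```bash
python3 - <<'E'
from h import *
a=np.radians(104.63);print(r.get_obs()['tcp_pos']);go((.5545,.2621,.160),a)
E
```

```text
[0.55414775 0.26349801 0.23302113]
shift [-0.0059, -0.0002, 0.2921] turn [0.0002, -0.0003, 0.001] rows 1.5 yaw now 1.8277
```

Request:
{"method": "servo_tool", "body": {
  "commands": [
    [[-0.005,0,0.02],[0,0,0.001]],
    [[-0.005,0,0.06],[0,0,0.001]],
    [[-0.005,0,0.1],[0,0,0.001]],
    [[-0.005,0,0.14],[0,0,0.001]],
    [[-0.005,0,0.18],[0,0,0.001]],
    [[-0.005,0,0.22],[0,0,0.001]],
    [[-0.005,0,0.25],[0,0,0.001]],
    [[-0.005,0,0.25],[0,0,0.001]],
    [[-0.005,0,0.25],[0,0,0.001]]
  ]
}}

```text
clock: 18.1
tcp_pos: [0.5543, 0.2624, 0.1702]
orientation: [-1.92, -2.486, -0.0]
contact_force: [0.1, -0.2, -7.8]
grip_width: 0.0435
gripper_force: 67.8
```

```bash
python3 - <<'E'
from h import *
a=np.radians(104.63);print(r.get_obs()['tcp_pos']);go((.5545,.2621,.135),a)
E
```

```text
[0.55431058 0.26235297 0.1702405 ]
shift [-0.0012, 0.0005, 0.141] turn [-0.0001, -0.0003, 0.0001] rows 0.7 yaw now 1.8263
```

Request:
{"method": "servo_tool", "body": {
  "commands": [
    [[-0.001,0,0.025],[0,0,0]],
    [[-0.001,0,0.05],[0,0,0]],
    [[-0.001,0,0.07],[0,0,0]],
    [[-0.001,0,0.09],[0,0,0]],
    [[-0.001,0,0.11],[0,0,0]],
    [[-0.001,0,0.125],[0,0,0]],
    [[-0.001,0,0.132],[0,0,0]],
    [[-0.001,0,0.132],[0,0,0]],
    [[-0.001,0,0.132],[0,0,0]]
  ]
}}

```text
clock: 19.0
tcp_pos: [0.5545, 0.2622, 0.1375]
orientation: [-1.92, -2.486, -0.001]
contact_force: [0.5, 0.0, -2.5]
grip_width: 0.0433
gripper_force: 68.4
```

Request:
{"method": "servo_tool", "body": {
  "commands": [
    [[0,0,0],[0,0,0]],
    [[0,0,0],[0,0,0]],
    [[0,0,0],[0,0,0]],
    [[0,0,0],[0,0,0]],
    [[0,0,0],[0,0,0]],
    [[0,0,0],[0,0,0]]
  ],
  "claw": 0
}}

```text
clock: 19.6
tcp_pos: [0.5542, 0.2621, 0.1373]
orientation: [-1.92, -2.486, -0.0]
contact_force: [-0.0, 0.5, -0.1]
grip_width: 0.0852
gripper_force: 0.0
```

Request:
{"method": "servo_tool", "body": {
  "commands": [
    [[0,0,-0.08],[0,0,0]],
    [[0,0,-0.2],[0,0,0]],
    [[0,0,-0.35],[0,0,0]],
    [[0,0,-0.5],[0,0,0]],
    [[-0.1,0,-0.6],[0,0,0]],
    [[-0.2,0,-0.7],[0,0,0]],
    [[-0.2,0,-0.7],[0,0,0]],
    [[-0.2,0,-0.7],[0,0,0]]
  ]
}}

```text
clock: 20.4
tcp_pos: [0.5672, 0.2132, 0.3127]
orientation: [-1.922, -2.485, -0.002]
contact_force: [-0.5, 1.2, 0.3]
grip_width: 0.0855
gripper_force: 0.0
```

```bash
python3 - <<'E'
from h import *
a=np.radians(104.63);
m,T,I,D,P=shot('wrist','w6.png'); np.savez('w6.npz',I=I,P=P,D=D)
c,s=np.cos(a),np.sin(a);z=P[...,2]*1000
q=P[...,:2]-np.array([.5545,.2620]); X=q@np.array([c,s])*1000; Y=q@np.array([-s,c])*1000
def ext(n,sel): 
    p=lambda A:np.percentile(A[sel],[1,50,99]).round(1)
    print(n,sel.sum(),'X',p(X),'Y',p(Y),'z',p(z)) if sel.sum() else print(n,0)
ext('plate tops',(z>140)&(z<149)&(abs(X)<50)&(abs(Y)<30))
ext('weight',(z>149)&(z<180)&(abs(X)<34)&(abs(Y)<30))
ext('bar',(z>148)&(z<160)&(X>48)&(X<80)&(abs(Y)<65))
ext('pan front floor',(z>75)&(z<115)&(X<-45)&(abs(Y)<30)&(X>-80))
# pin from top cam
m,T,I,D,P=shot('top'); x,y,z=P[...,0],P[...,1],P[...,2]
for k in r.mark_of('top','pin')[:2]+r.mark_of('top','pin_tip')[:2]: print(k)
go((.475,-.06,.25),np.radians(113.5))
E
```

```text
plate tops 1039 X [-40.   35.6  41.1] Y [-21.8   0.8  23. ] z [141.5 144.8 148.4]
weight 5268 X [-31.5   2.   32.3] Y [-21.5   0.2  21.7] z [149.3 150.9 152.7]
bar 5982 X [51.1 61.9 72.8] Y [-58.    0.7  58.8] z [152.2 154.8 156.6]
pan front floor 1744 X [-79.4 -65.5 -49. ] Y [-28.1   0.3  29. ] z [85.4 87.  88.7]
{'uv': [342.1, 266.7], 'confidence': 0.75}
{'uv': [323.2, 273.1], 'confidence': 0.6}
shift [-0.9699, -0.6309, 0.2449] turn [-0.0016, -0.0004, -0.0973] rows 5.9 yaw now 1.828
```

Request:
{"method": "servo_tool", "body": {
  "commands": [
    [[-0.15,-0.1,0],[0,0,-0.02]],
    [[-0.3,-0.2,0],[0,0,-0.05]],
    [[-0.45,-0.3,0],[0,0,-0.08]],
    [[-0.6,-0.4,0.1],[0,0,-0.097]],
    [[-0.75,-0.5,0.2],[0,0,-0.097]],
    [[-0.9,-0.6,0.245],[0,0,-0.097]],
    [[-0.97,-0.63,0.245],[0,0,-0.097]],
    [[-0.97,-0.63,0.245],[0,0,-0.097]],
    [[-0.97,-0.63,0.245],[0,0,-0.097]]
  ]
}}

```text
clock: 21.5
tcp_pos: [0.476, -0.0599, 0.2506]
orientation: [-1.724, -2.625, -0.0]
contact_force: [0.4, -0.1, -0.1]
grip_width: 0.0855
gripper_force: 0.0
```

```bash
python3 - <<'E'
from h import *
m,T,I,D,P=shot('wrist','w7.png'); np.savez('w7.npz',I=I,P=P,D=D)
o=r.get_obs();print(o['tcp_pos'],o['joints'].round(2))
x,y,z=P[...,0],P[...,1],P[...,2]
b=(abs(x-.48)<.06)&(abs(y+.06)<.07)
h=b&(z>.017)&(z<.026); print('handle',rect(P,h),np.median(z[h]))
al=b&(z>.004)&(z<.03); print('all',rect(P,al))
for t in('pin','pin_tip'):
  for k in r.mark_of('wrist',t)[:2]: print(t,k, atz(m,T,k['uv'],.011 if t=='pin_tip' else 0)[0].round(4))
R_=rect(P,h)[0]; cx,cy=R_[0]
print('bench',np.median(z[b&(z<.004)]))
E
```

```text
[ 0.47624809 -0.05920839  0.25078766] [-0.24  0.15  0.26  2.02 -0.05  0.98  0.45]
handle (((488.51385498046875, -84.91783905029297), (19.864748001098633, 82.75414276123047), 23.055505752563477), 1000) 0.02091545155649918
all (((483.2947082519531, -72.37127685546875), (20.08725357055664, 109.93086242675781), 23.055505752563477), 1649)
pin {'uv': [311.9, 229.4], 'confidence': 0.97} [ 0.4831 -0.078   0.    ]
pin_tip {'uv': [315.2, 170.4], 'confidence': 0.75} [ 0.4621 -0.0216  0.011 ]
bench -0.0010133534011202983
```

View pics/w7.png

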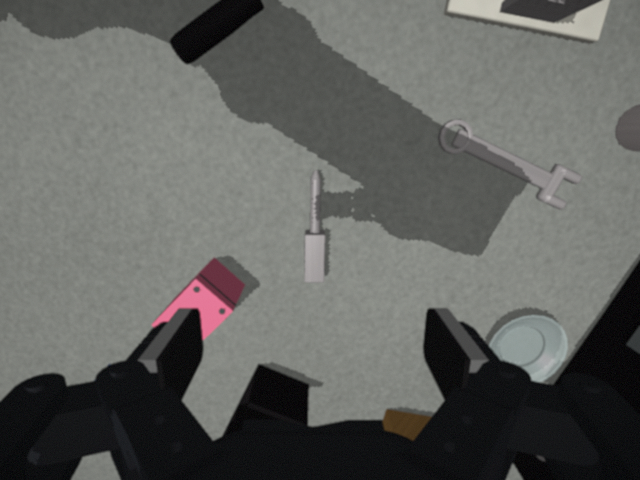

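```bash
python3 - <<'E'
from h import *
go((.4951,-.1000,.10),np.radians(113.06)); 
E
```

```text
shift [-0.1807, 0.0031, 0.6035] turn [0.0001, -0.0004, 0.0054] rows 3.2 yaw now 1.9817
```

Request:
{"method": "servo_tool", "body": {
  "commands": [
    [[-0.1,0.003,0.1],[0,0,0.005]],
    [[-0.18,0.003,0.25],[0,0,0.005]],
    [[-0.18,0.003,0.4],[0,0,0.005]],
    [[-0.18,0.003,0.55],[0,0,0.005]],
    [[-0.18,0.003,0.6],[0,0,0.005]],
    [[-0.18,0.003,0.6],[0,0,0.005]],
    [[-0.18,0.003,0.6],[0,0,0.005]],
    [[-0.18,0.003,0.6],[0,0,0.005]]
  ],
  "claw": 0.35
}}

```text
clock: 22.45
tcp_pos: [0.4958, -0.1016, 0.1027]
orientation: [1.734, 2.617, 0.003]
contact_force: [0.5, 0.5, 0.4]
grip_width: 0.0557
gripper_force: 0.0
```

```bash
python3 - <<'E'
from h import *
o=r.get_obs();print(o['tcp_pos'],o['grip_width'])
go((.4951,-.1000,.024),np.radians(113.06)); 
E
```

```text
[ 0.49578599 -0.10162794  0.10267872] 0.055691198658154736
shift [0.0074, -0.0009, 0.3147] turn [0.0019, 0.0006, -0.0013] rows 1.6 yaw now 1.9713
```

Request:
{"method": "servo_tool", "body": {
  "commands": [
    [[0.007,0,0.1],[0.002,0,-0.001]],
    [[0.007,0,0.2],[0.002,0,-0.001]],
    [[0.007,0,0.27],[0.002,0,-0.001]],
    [[0.007,0,0.305],[0.002,0,-0.001]],
    [[0.007,0,0.305],[0.002,0,-0.001]],
    [[0.007,0,0.305],[0.002,0,-0.001]]
  ]
}}

```text
clock: 23.05
tcp_pos: [0.4945, -0.1003, 0.0257]
orientation: [-1.734, -2.619, 0.003]
contact_force: [0.1, 0.5, -0.3]
grip_width: 0.0555
gripper_force: 0.0
```

Request:
{"method": "servo_tool", "body": {
  "commands": [
    [[0,0,0],[0,0,0]],
    [[0,0,0],[0,0,0]],
    [[0,0,0],[0,0,0]],
    [[0,0,0],[0,0,0]],
    [[0,0,0],[0,0,0]],
    [[0,0,0],[0,0,0]],
    [[0,0,0],[0,0,0]]
  ],
  "claw": 1,
  "squeeze": 60
}}

```text
clock: 23.75
tcp_pos: [0.4942, -0.1001, 0.0256]
orientation: [-1.733, -2.619, 0.002]
contact_force: [-0.6, 0.1, 8.1]
grip_width: 0.0183
gripper_force: 59.0
```

```bash
python3 - <<'E'
from h import *
o=r.get_obs();print(o['tcp_pos'],o['orientation'],np.degrees(yawof(o)))
E
```

```text
[ 0.49424055 -0.10014269  0.02561747] [-1.73335226e+00 -2.61889325e+00  2.46148594e-03] 113.0016848733891
```

Request:
{"method": "servo_tool", "body": {
  "commands": [
    [[0,0,-0.06],[0,0,0]],
    [[0,0,-0.15],[0,0,0]],
    [[0,0,-0.3],[0,0,0]],
    [[0,0,-0.45],[0,0,0]],
    [[0,0,-0.6],[0,0,0]],
    [[0,0,-0.6],[0,0,0]],
    [[0,0,-0.6],[0,0,0]],
    [[0,0,-0.6],[0,0,0]]
  ]
}}

```text
clock: 24.55
tcp_pos: [0.4929, -0.0998, 0.1734]
orientation: [-1.731, -2.616, 0.006]
contact_force: [-0.7, -0.7, -1.9]
grip_width: 0.0186
gripper_force: 59.3
```

```bash
python3 - <<'E'
from h import *
m,T,I,D,P=shot('wrist','w8.png'); np.savez('w8.npz',I=I,P=P,D=D)
o=r.get_obs();t=np.array(o['tcp_pos']);print(t)
L=(P-t)@R.from_rotvec(o['orientation']).as_matrix()*1000
s=(L[...,0]>-10)&(L[...,0]<110)&(abs(L[...,1])<20)&(L[...,2]>-15)&(L[...,2]<30)
print(s.sum())
for a in range(0,100,8):
    k=s&(L[...,0]>=a)&(L[...,0]<a+8)
    if k.sum()>5: print(a,k.sum(),'y',np.percentile(L[k][:,1],[2,50,98]).round(1),'z',np.percentile(L[k][:,2],[2,50]).round(1))
print('xmax',np.percentile(L[s][:,0],[99,99.8,100]))
go((.60,.10,.15),np.radians(104.63))
E
```

```text
[ 0.49282989 -0.09980066  0.17319969]
11712
0 1632 y [-19.6   0.   19.6] z [-11.4   4.2]
8 2491 y [-15.2   0.   15.6] z [-14.3   3.9]
16 1126 y [-9.4  0.   9.7] z [3.4 4.5]
24 1151 y [-9.   0.   9.4] z [ 4.1 10.8]
32 548 y [-4.5  0.   4.9] z [ 9.4 11.2]
40 568 y [-4.4  0.4  4.8] z [ 9.6 11.3]
48 633 y [-4.7  0.4  5.1] z [ 9.6 11.3]
56 639 y [-4.6  0.4  5. ] z [ 9.5 11.3]
64 667 y [-4.5  0.   4.9] z [ 9.6 11.3]
72 660 y [-4.5  0.4  4.8] z [ 9.8 11.5]
80 252 y [-3.   0.4  3.5] z [11.3 13. ]
xmax [82.24286142 84.24324338 85.04817235]
shift [0.5679, 0.7075, 0.0895] turn [-0.0039, -0.0008, 0.0931] rows 4.6 yaw now 1.9724
```

View pics/w8.png

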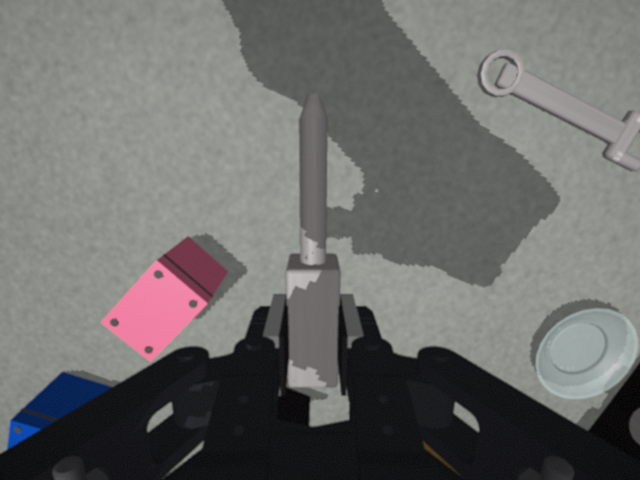

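```bash
python3 - <<'E'
from h import *
go((.6058,.0657,.0747),np.radians(104.63))
E
```

```text
shift [0.432, 0.6771, 0.3907] turn [-0.0039, -0.0008, 0.0931] rows 4.5 yaw now 1.9724
```

Request:
{"method": "servo_tool", "body": {
  "commands": [
    [[0.08,0.13,0],[-0.004,-0.001,0.03]],
    [[0.16,0.26,0],[-0.004,-0.001,0.06]],
    [[0.24,0.4,0],[-0.004,-0.001,0.093]],
    [[0.35,0.53,0.1],[-0.004,-0.001,0.093]],
    [[0.432,0.677,0.2],[-0.004,-0.001,0.093]],
    [[0.432,0.677,0.3],[-0.004,-0.001,0.093]],
    [[0.432,0.677,0.39],[-0.004,-0.001,0.093]],
    [[0.432,0.677,0.39],[-0.004,-0.001,0.093]],
    [[0.432,0.677,0.39],[-0.004,-0.001,0.093]],
    [[0.432,0.677,0.39],[-0.004,-0.001,0.093]]
  ]
}}

```text
clock: 25.6
tcp_pos: [0.6079, 0.0651, 0.0774]
orientation: [1.919, 2.483, 0.004]
contact_force: [-0.2, 0.2, -2.5]
grip_width: 0.0186
gripper_force: 59.4
```

```bash
cat > pinchk.py <<'E'
from h import *
import sys
n=sys.argv[1]; m,T,I,D,P=shot('wrist',n+'.png'); np.savez(n+'.npz',I=I,P=P,D=D)
o=r.get_obs();t=np.array(o['tcp_pos']);A=R.from_rotvec(o['orientation']).as_matrix()
a=np.radians(104.63); c,s=np.cos(a),np.sin(a); B=np.array([[c,s,0],[-s,c,0],[0,0,1]])
O=np.array([.5545,.2621,0]); H=((P-O)@B.T)*1000
print('tcp in press',(B@(t-O)*1000).round(1),'yaw',np.degrees(yawof(o)).round(2),'tilt toolx z',A[2,0].round(4),'F',o['contact_force'].round(1))
L=(P-t)@A*1000
k=(L[...,0]>32)&(L[...,0]<86)&(abs(L[...,1])<8)&(abs(L[...,2]-11)<4)
for lo,hi in ((34,46),(62,76)):
    q=k&(L[...,0]>lo)&(L[...,0]<hi); print('shank press Y edges',np.percentile(H[q][:,1],[2,98]).round(1),'top z',np.percentile(H[q][:,2],[95]).round(1))
f=(H[...,0]>-97)&(H[...,0]<-80)&(abs(H[...,1])<32)&(H[...,2]<69)&(H[...,2]>20)
print('face',f.sum(),'X',np.percentile(H[f][:,0],[5,50,95]).round(1),'Y',np.percentile(H[f][:,1],[.5,99.5]).round(1))
g=(H[...,0]>-97)&(H[...,0]<-55)&(abs(H[...,1])<32)&(abs(H[...,2]-75)<4)
print('top',g.sum(),'Y',np.percentile(H[g][:,1],[.5,99.5]).round(1),'z',np.percentile(H[g][:,2],[50,95]).round(1),'Xmin',np.percentile(H[g][:,0],1).round(1))
E
python3 pinchk.py w9; python3 - <<'E'
import cv2
I=cv2.imread('pics/w9.png'); cv2.imwrite('pics/w9c.png',cv2.resize(I[60:300,180:460],None,fx=2.5,fy=2.5,interpolation=cv2.INTER_CUBIC))
E
```

```text
tcp in press [-204.1   -2.1   77.8] yaw 104.6 tilt toolx z -0.0013 F [-0.1 -0.4 -2.1]
shank press Y edges [-6.6  2.6] top z [67.2]
shank press Y edges [-6.7  2.6] top z [67.2]
face 5465 X [-93.1 -92.7 -90.7] Y [-24.4  25.2]
top 15 Y [-24.   24.6] z [71.4 72.1] Xmin -93.5
```

View pics/w9c.png

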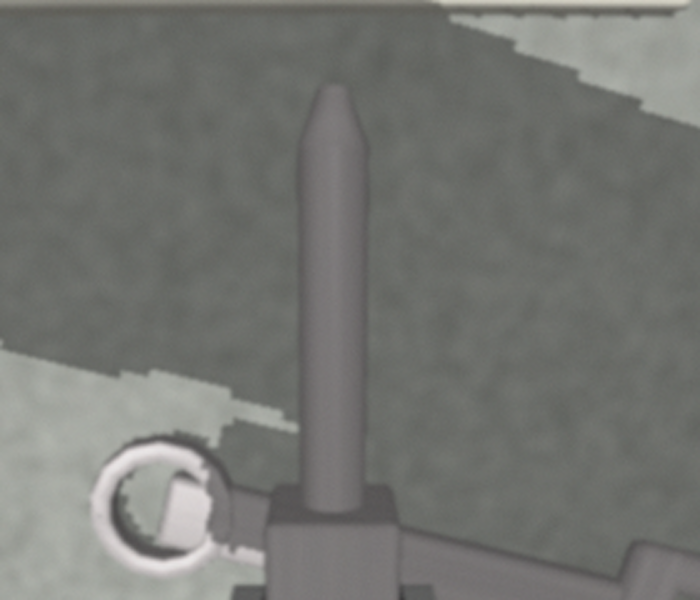

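```bash
cat > hole.py <<'E'
from h import *
import sys
d=np.load(sys.argv[1]+'.npz'); P=d['P']; m,T=cam('wrist')
a=np.radians(104.63); c,s=np.cos(a),np.sin(a); B=np.array([[c,s,0],[-s,c,0],[0,0,1]]); O=np.array([.5545,.2621,0])
H=(P-O)@B.T*1000; C=B@(T[:3,3]-O)*1000
t=(-92.8-C[0])/(H[...,0]-C[0]); F=C+(H-C)*t[...,None]
w=(H[...,0]>-94)&(abs(F[...,1])<20)&(F[...,2]>40)&(F[...,2]<72)
k=w&(H[...,0]>-89.5)
print(w.sum(),k.sum())
if k.sum(): print('hole Y',np.percentile(F[k][:,1],[2,50,98]).round(1),'z',np.percentile(F[k][:,2],[2,50,98]).round(1),'X',np.percentile(H[k][:,0],[2,50,98]).round(1))
v,u=np.nonzero(w); print('win',u.min(),u.max(),v.min(),v.max())
E
python3 hole.py w9; python3 - <<'E'
import cv2
I=cv2.imread('pics/w9.png'); cv2.imwrite('pics/w9d.png',cv2.resize(I[0:120,200:440],None,fx=3,fy=3))
E
```

```text
3295 108
hole Y [-6.   0.6  6.4] z [62.5 64.5 65.4] X [-89.5 -89.1 -88.4]
win 241 371 0 27
```

View pics/w9d.png

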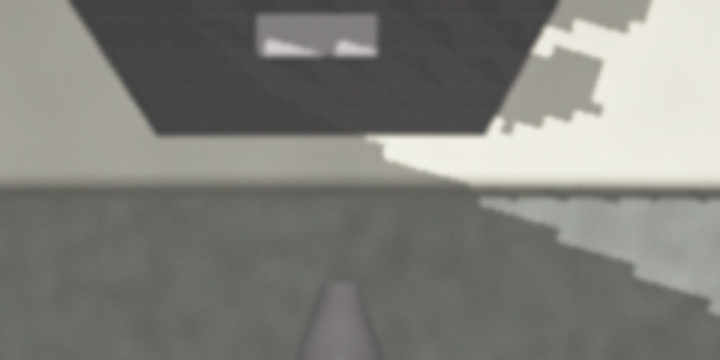

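```bash
python3 - <<'E'
from h import *
m,T=cam('wrist')
a=np.radians(104.63); c,s=np.cos(a),np.sin(a); B=np.array([[c,s,0],[-s,c,0],[0,0,1]]); O=np.array([.5545,.2621,0])
C=B@(T[:3,3]-O)*1000
uv=np.array([[285.2,4.2],[326,4.2],[285.2,18.8],[326,18.8],[313.5,93.5]])
d=rays(m,uv)@T[:3,:3].T@B.T
print((C+d*((-92.8-C[0])/d[:,:1])).round(1))
o=r.get_obs();t=np.array(o['tcp_pos']);print('tcp',(B@(t-O)*1000).round(1))
# target: X advance so tip at -93-7, y, z
for y,z in ((0.5,74.7),):
    go(O+B.T@np.array([-186,y,z])/1000,a)
E
```

```text
[[ -92.8    6.3   66.7]
 [ -92.8   -6.6   66.7]
 [ -92.8    7.2   51.3]
 [ -92.8   -7.2   51.4]
 [ -92.8   -4.5 -189.3]]
tcp [-204.1   -2.1   77.8]
shift [0.0722, -0.0107, 0.0122] turn [0.0031, 0.0008, -0.0003] rows 0.4 yaw now 1.8256
```

Request:
{"method": "servo_tool", "body": {
  "commands": [
    [[0.02,-0.009,0.012],[0.003,0.001,0]],
    [[0.04,-0.009,0.012],[0.003,0.001,0]],
    [[0.06,-0.009,0.012],[0.003,0.001,0]],
    [[0.07,-0.009,0.012],[0.003,0.001,0]],
    [[0.07,-0.009,0.012],[0.003,0.001,0]],
    [[0.07,-0.009,0.012],[0.003,0.001,0]],
    [[0.07,-0.009,0.012],[0.003,0.001,0]],
    [[0.07,-0.009,0.012],[0.003,0.001,0]]
  ]
}}

```text
clock: 26.45
tcp_pos: [0.6008, 0.0815, 0.0736]
orientation: [-1.92, -2.485, 0.002]
contact_force: [-0.7, 0.3, -3.1]
grip_width: 0.0187
gripper_force: 59.4
```

```bash
python3 pinchk.py w10
```

```text
tcp in press [-186.4    0.8   73.6] yaw 104.61 tilt toolx z 0.0003 F [-1.5 -0.7 -2.5]
shank press Y edges [-3.9  5.4] top z [63.4]
shank press Y edges [-4.   5.4] top z [63.6]
face 3636 X [-92.9 -92.7 -81.5] Y [-24.4  25. ]
top 6901 Y [-24.6  25.4] z [75.  77.5] Xmin -92.9
```

Request:
{"method": "servo_tool", "body": {
  "commands": [
    [[0,0.002,-0.003],[0,0,0]],
    [[0.02,0.002,-0.003],[0,0,0]],
    [[0.04,0.002,-0.003],[0,0,0]],
    [[0.06,0.002,-0.003],[0,0,0]],
    [[0.08,0.002,-0.003],[0,0,0]],
    [[0.1,0.002,-0.003],[0,0,0]],
    [[0.1,0.002,-0.003],[0,0,0]],
    [[0.1,0.002,-0.003],[0,0,0]]
  ]
}}

```text
clock: 27.3
tcp_pos: [0.5949, 0.1063, 0.0744]
orientation: [-1.919, -2.486, 0.002]
contact_force: [-0.3, -0.3, -2.3]
grip_width: 0.0184
gripper_force: 59.4
```

```bash
python3 pinchk.py w11
```

```text
tcp in press [-161.3    0.3   74.4] yaw 104.63 tilt toolx z 0.0002 F [ 0.6 -0.5 -2.2]
shank press Y edges [-4.4  4.9] top z [64.2]
shank press Y edges [-4.5  5. ] top z [64.2]
face 1001 X [-96.4 -81.9 -81.6] Y [-19.3  20. ]
top 4559 Y [-24.4  25. ] z [74.9 76.1] Xmin -92.5
```

No side force, and the tip is through the front plate by about 16 mm. I'll continue.

Request:
{"method": "servo_tool", "body": {
  "commands": [
    [[0.02,0,0],[0,0,0]],
    [[0.04,0,0],[0,0,0]],
    [[0.06,0,0],[0,0,0]],
    [[0.08,0,0],[0,0,0]],
    [[0.1,0,0],[0,0,0]],
    [[0.12,0,0],[0,0,0]],
    [[0.14,0,0],[0,0,0]],
    [[0.155,0,0],[0,0,0]],
    [[0.165,0,0],[0,0,0]],
    [[0.165,0,0],[0,0,0]],
    [[0.165,0,0],[0,0,0]]
  ]
}}

```text
clock: 28.45
tcp_pos: [0.5845, 0.1459, 0.0744]
orientation: [-1.92, -2.485, 0.002]
contact_force: [0.2, -0.2, -1.8]
grip_width: 0.0185
gripper_force: 59.4
```

```bash
python3 pinchk.py w12 2>&1 | head -1
```

```text
tcp in press [-120.2    0.3   74.4] yaw 104.61 tilt toolx z 0.0002 F [-0.1  0.4 -1.6]
```

Request:
{"method": "servo_tool", "body": {
  "commands": [
    [[0.004,0,0],[0,0,0]],
    [[0.008,0,0],[0,0,0]],
    [[0.011,0,0],[0,0,0]],
    [[0.011,0,0],[0,0,0]],
    [[0.011,0,0],[0,0,0]]
  ]
}}

```text
clock: 29.0
tcp_pos: [0.5839, 0.1481, 0.0744]
orientation: [-1.921, -2.485, 0.002]
contact_force: [0.5, -3.1, -2.4]
grip_width: 0.0183
gripper_force: 59.5
```

```bash
python3 pinchk.py w13 2>&1 | head -1
```

```text
tcp in press [-117.7    0.3   74.4] yaw 104.61 tilt toolx z -0.0002 F [-0.1 -2.3 -1.2]
```

Request:
{"method": "servo_tool", "body": {
  "commands": [
    [[0,0,0],[0,0,0]],
    [[0,0,0],[0,0,0]],
    [[0,0,0],[0,0,0]],
    [[0,0,0],[0,0,0]],
    [[0,0,0],[0,0,0]],
    [[0,0,0],[0,0,0]]
  ],
  "claw": 0.35
}}

```text
clock: 29.65
tcp_pos: [0.5838, 0.1488, 0.0744]
orientation: [-1.919, -2.485, 0.001]
contact_force: [0.1, 0.5, -0.8]
grip_width: 0.0552
gripper_force: 0.0
```

Request:
{"method": "servo_tool", "body": {
  "commands": [
    [[0,0,-0.05],[0,0,0]],
    [[0,0,-0.15],[0,0,0]],
    [[-0.03,0,-0.3],[0,0,0]],
    [[-0.1,0,-0.45],[0,0,0]],
    [[-0.15,0,-0.6],[0,0,0]],
    [[-0.2,0,-0.8],[0,0,0]],
    [[-0.2,0,-0.8],[0,0,0]],
    [[-0.2,0,-0.8],[0,0,0]]
  ]
}}

```text
clock: 30.45
tcp_pos: [0.5976, 0.1, 0.2767]
orientation: [1.921, 2.485, 0.004]
contact_force: [0.2, 1.0, -0.3]
grip_width: 0.0557
gripper_force: 0.0
```

```bash
python3 - <<'E'
from h import *
m,T,I,D,P=shot('wrist','w14.png')
a=np.radians(104.63); c,s=np.cos(a),np.sin(a); B=np.array([[c,s,0],[-s,c,0],[0,0,1]]); O=np.array([.5545,.2621,0])
H=(P-O)@B.T*1000
def ext(n,sel):
    print(n,sel.sum(),[np.percentile(H[sel][:,i],[1,50,99]).round(1) for i in range(3)]) if sel.sum() else print(n,0)
X,Y,z=H[...,0],H[...,1],H[...,2]
ext('handle',(X>-160)&(X<-85)&(abs(Y)<20)&(z>58)&(z<74)&(X<-93.2))
ext('weight',(z>149)&(z<180)&(abs(X)<34)&(abs(Y)<30))
ext('tip zone',(X>-60)&(X<-25)&(abs(Y)<10)&(z>50)&(z<70))
ext('panfront',(z>75)&(z<115)&(X<-45)&(abs(Y)<28)&(X>-72))
print(r.get_obs()['contact_force'],r.get_obs()['clock'])
E
```

```text
handle 1352 [array([-145.3, -118.5,  -94.1]), array([-9.6,  0.1, 10.3]), array([58.8, 63.4, 67.8])]
weight 1830 [array([-31.8, -25.5, -19.1]), array([-21.6,  -0.3,  21.3]), array([149.2, 151. , 152.9])]
tip zone 0
panfront 2707 [array([-71.8, -58.5, -45.2]), array([-27.4,  -0.1,  27.5]), array([85.3, 87. , 88.8])]
[ 0.21909757 -0.5643749   0.00626739] 30.5
```

View pics/w14.png

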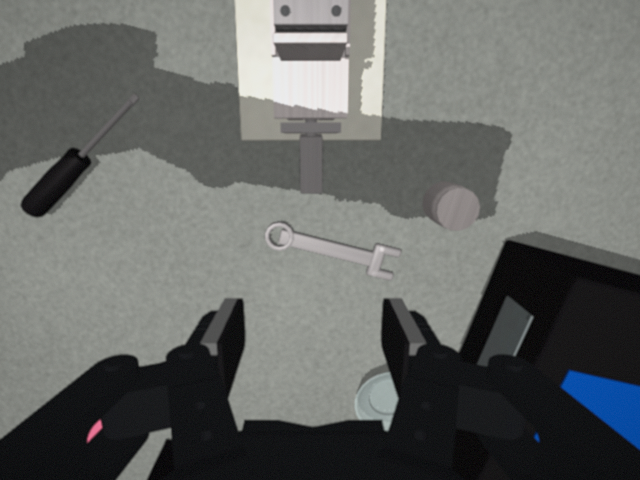

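```bash
python3 -c "
from bench import r
print(r.hand_in())"
```

```text
the job is handed in; nothing more can be done
None
```

The job is handed in at about 30 s on the robot's clock. The first weight I lifted read about 7 N, so it is the full one, and it now sits on the pan at its bottom stop. The pin is through the clevis with its handle about 2 mm off the face. I never lifted the other weight or touched any bystander. I haven't seen the judge's verdict.

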